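# Shut the torch gas valve on the bench manifold

## Robot

A 6-joint arm with a two-finger parallel gripper is mounted at the origin on the work surface. World frame = base frame: x ahead of the robot, y to its left, z up, the work surface at z = 0. Lengths are in m, angles in rad, forces in N, time in s.
With the tool pointing down it reaches from about 0.4 to 0.825 m from the base axis. Payload 7 kg.
Tool frame: the origin (TCP) lies midway between the tips of the shut fingers; the grasp point (between the pads) lies arm.hold_point_z behind it (arm.hold_point_z is the distance from the TCP to the grasp point, in m); z points along the fingers, y is the line along which they close (so a half turn about z gives the same grasp; the last joint's range is limited). The gripper opens to 88 mm and grips with 3 to 60 N. Pads are 19 mm wide; open, the fingers measure 130 mm over their backs; the gripper's body (78 mm by 193 mm) begins 47 mm behind the grasp point.
Start: joints at [1.485, 0.359, 0.012, 0, -1.224, -0.288], TCP at [0.246, 0.628, 0.227] pointing down, gripper open.
Joint ranges: [-3.07, 3.07], [-1.43, 2.12], [-1.02, 1.25], [-3.03, 1.67], [-3.05, -0], [-3.03, 3.03]. Speed limits (rad/s): [2.39, 2.39, 3.01, 3.14, 3.14, 3.14].

## Interface

Orientations are given as [roll, pitch, yaw] about the fixed x, y, z axes, in that order (R = Rz(yaw) Ry(pitch) Rx(roll)).
In Python, from station import arm gives the robot as it stands.
- The arm moves only by the shell command python3 -m crank 'ROWS' [OPENING] [FORCE]. ROWS is JSON, a list that holds one entry, the list of rows, each a list of 4 numbers: the shift along the tool's x, y, z in units of 25 mm (1.0 is 25 mm), then the turn about the tool's z in units of 5 degrees (1.0 is 5 degrees). A call has 1 to 12 rows; each row is the pose to reach, as a shift and turn from the pose commanded when the call began, along the tool's axes at that moment; what a row does not reach only later rows make up. A row lasts 1/8 s, in which the tool goes at most 62.5 mm and 10.7 degrees, less where a joint would pass 70% of its speed; a pose out of reach is approached as far as the arm can. A call with a gripper value outside its range is refused whole. OPENING is the closure, from 0 (fully open) to 1 (shut), set as the call begins (- or left out, the last holds). The fingers move at their own pace and stop on an object; FORCE is the grip in N (left out, the last holds). Time passes only in rows, so rows that repeat a pose let the fingers close. It gives the time, the measured TCP pose, the force, the opening and the grip force at its end, in the units of the state.
- arm.get_state(): the state, without advancing time (a new reading comes with each control period).
- arm.grab_frame(name): name is "side" or "top"; returns (picture, depth): 480x640x3 uint8, red, green, blue; 480x640 float32, m along the optical axis (not along the pixel's ray), 0 where there is no reading.
- arm.get_calibration(name): a dict with "mtx" (3x3 intrinsics, pixels), "R" (3x3) and "t" (3): a world point X has camera coordinates R X + t. Camera axes: x right, y down, z forward; pixel columns grow to the right and rows downward; lengths in m; the calibration is good to about 2 mm. A picture is of the moment at which its call begins. get_calibration takes no time and is no camera call.
- arm.job_done(): hands the job in; it is judged then, once.
Trained networks look in the newest picture that a camera, given by its name, has taken for a name from the list of things; names that differ only in an ending like _2 or _b are one class to them, and where a whole thing is asked for, a point or a joint stands for the part that bears it (a point fixed in the world has none). Each returns a list of dicts, best first, with "score" (0 to 1); they miss things now and then, are a little off and sometimes report something else, mostly with a low value. They report only what shows in the picture. A call takes as long as a camera call.
- arm.recognise(thing, camera): "extent" ([left, top, width, height] in pixels, round what is visible of it).
- arm.trace(thing, camera): "mask" (480x640 bool, what is visible of it) and "extent" ([left, top, width, height] in pixels, round what is visible of it).
The state is a dict: "t": time; "q": joint angles; "qd": joint speeds; "joint_efforts": joint torques, N m; "eef_pos": TCP position; "ee_rot": TCP orientation; "force": force on the tool from outside, world axes, zero at the start; "moment": the same for the moment, N m; "width": finger opening in m; "gripper_force": force on a finger pad.
Only numpy, scipy, OpenCV 4.12 (cv2) and the standard library are available. Lean on these libraries where they do the work, as an engineer would, in place of code of your own. Each camera call takes 0.05 s, during which the arm holds its last target. There are 200 camera calls.

## Task

The torch on the jeweller's bench is done with: shut off its gas by turning the valve with the straight bar handle clockwise until it is fully home against its stop, its stem flush with the handle. It takes more than one grip. Do not touch the other three valves beside it, and leave the bottle, mug and hammer where they are.

Things in the scene. Friction and masses are not known exactly. Their poses are not given: they have to be found in the camera images.
- panel: the gas manifold: an aluminium plate, 200 x 330 mm, on legs, tilted 0.38 rad towards the robot. Origin: centre of its face, 85 mm above the bench; z: the face's outward normal, x up the slope, y along the row. Upslope: a round supply gauge (62 mm wide, 18 mm high, x 55, y 0; not linked to the valve) and two brass caps (42 mm wide, 16 mm high, at x 55, y +-105 mm).
- row (a point): middle of the row of four valves, on the plate's face; axes as the panel's. The valves stand at y = -84, -28, 28 and 84 mm from here (56 mm apart), in any order, each on a brass bonnet of radius 10 mm (foot 15 mm) that ends 17 mm above the plate; a thin stem (radius 5 to 6 mm) goes on up to the handle.
- bar_valve_grip (a point): grip point of the valve to close, whose black handle is a single straight bar: 40 mm long, 12 mm wide, 28 mm high, from 28 to 56 mm above the plate. The point is on the turning axis, 46 mm above the plate; x along the bar, y across it (the 12 mm grip), z out of the plate along the axis; turns with the handle. Clockwise, seen from in front, closes.
- bar_valve_top (a point): top of the bar handle, on the axis, 56 mm above the plate. How it turns: stiffly (0.06 N m), stays where left, no spring, does not rise or sink. It starts 1.9 to 3.3 rad short of shut, more than one grasp can turn. The bar's direction when shut differs each time and cannot be seen: a firm stop is felt there.
- stem_tip (a point): top of the valve's rising stem, a bright steel pin (8 mm across) in the middle of the bar handle's top, on the axis; it turns with the handle. It stands proud of the handle by 1 mm per rad of opening (2 to 3 mm at the start) and sinks as the handle closes; exactly flush with the handle's top when the valve is shut on its stop.
- round_valve: a neighbouring valve, to be left alone: round fluted black handle, 34 mm across, top 42 mm above the plate. Origin: on its axis at the plate's face, z out of the plate. It turns easily when brushed.
- cross_valve: a neighbouring valve, to be left alone: black cross handle (two crossed bars), 34 mm across, top 41 mm above the plate. Origin: on its axis at the plate's face, z out of the plate. It turns easily when brushed.
- lobe_valve: a neighbouring valve, to be left alone: black three-lobed handle, 34 mm across, top 42 mm above the plate. Origin: on its axis at the plate's face, z out of the plate. It turns easily when brushed.
- bottle: white plastic bottle with a red cap, 60 mm across, 150 mm high, standing loose on the bench; origin at the centre of its underside
- cup: white china mug, 76 mm across, 75 mm high, standing loose; origin at the centre of its underside
- hammer: small bench hammer, 220 mm long, lying loose; origin on its underside, x along the handle to the head

How it is judged:
By the outcome, as a careful person would: the job done as asked, in the order asked, and still so for the second after the job is handed in, with the robot touching nothing.
It also fails if it takes over 64 s, if anything falls off the work surface, if the arm or the gripper's body presses on something with over 40 N, if the wrist force passes 120 N, or if a joint passes its speed limit or range.

## Working session

There is one attempt and no reset: what is moved stays moved. The work goes in short steps, Python scripts to look and compute and a shell command to move; the robot and the scene stay as the last step left them, time stands still between calls to the robot, and variables do not carry over. Pictures are saved under pics/ and viewed, at most 10 in all, crops included, and the job is handed in when it is done.

```bash
mkdir -p pics; ls
cat > h.py <<'E'
import numpy as np, cv2
from scipy.spatial.transform import Rotation as Rn
from station import arm
def pts(cam,depth,mask):
    c=arm.get_calibration(cam);K=np.array(c["mtx"]);R=np.array(c["R"]);t=np.array(c["t"])
    v,u=np.nonzero(mask&(depth>0));z=depth[v,u]
    P=np.stack([(u-K[0,2])/K[0,0]*z,(v-K[1,2])/K[1,1]*z,z],1)
    return (P-t)@R
def proj(cam,X):
    c=arm.get_calibration(cam);p=np.array(c["mtx"])@(np.array(c["R"])@X+np.array(c["t"]));return p[:2]/p[2]
E
python3 - <<'E'
from h import *
for c in("side","top"):
    im,d=arm.grab_frame(c);cv2.imwrite(f"pics/{c}0.png",im[:,:,::-1])
    for n in("panel","bar_valve_grip","round_valve","cross_valve","lobe_valve","bottle","cup","hammer"):
        for r in arm.trace(n,c)[:2]:
            P=pts(c,d,r["mask"])
            print(c,n,round(r["score"],2),r["extent"],np.median(P,0).round(3) if len(P) else None)
            if n=="panel" and r["score"]>.5: 
                m=P.mean(0);print(np.linalg.svd(P-m,full_matrices=False)[2][2].round(3))
s=arm.get_state();print(s,arm.hold_point_z)
E
```

```text
pics
side bar_valve_grip 0.62 [357.0, 227.8, 14.0, 17.4] [0.456 0.005 0.124]
side round_valve 0.79 [328.3, 261.7, 19.3, 23.2] [0.472 0.109 0.111]
side cross_valve 0.54 [317.4, 288.0, 12.6, 18.5] [0.479 0.162 0.11 ]
side lobe_valve 0.7 [343.4, 250.9, 16.4, 14.6] [0.464 0.054 0.11 ]
side bottle 0.91 [261.0, 415.5, 37.6, 64.5] [0.452 0.429 0.102]
side cup 0.91 [190.3, 377.3, 53.2, 78.6] [0.59  0.384 0.042]
side hammer 0.67 [363.1, 140.3, 78.8, 40.0] [ 0.471 -0.391  0.023]
top panel 0.81 [221.5, 176.6, 159.9, 135.6] [0.525 0.073 0.089]
[-0.355  0.048  0.934]
top bar_valve_grip 0.7 [327.2, 276.1, 17.4, 16.6] [ 0.456 -0.007  0.124]
top bar_valve_grip 0.64 [118.0, 275.5, 48.9, 26.7] [0.456 0.402 0.1  ]
top round_valve 0.47 [274.2, 272.1, 17.3, 15.7] [0.472 0.104 0.111]
top cross_valve 0.44 [250.8, 270.3, 13.5, 15.0] [0.477 0.161 0.109]
top lobe_valve 0.71 [305.3, 277.3, 10.3, 9.8] [0.465 0.049 0.111]
top lobe_valve 0.24 [133.2, 211.9, 51.2, 39.3] [0.585 0.395 0.033]
top bottle 0.84 [118.2, 274.5, 48.4, 31.3] [0.456 0.402 0.1  ]
top bottle 0.18 [275.7, 271.5, 14.1, 16.8] [0.472 0.105 0.112]
top cup 0.71 [131.7, 212.1, 52.1, 40.4] [0.586 0.394 0.034]
top hammer 0.81 [493.5, 236.8, 44.6, 99.9] [ 0.484 -0.397  0.023]
{'t': 0.9, 'q': array([ 1.48512898e+00,  3.58578938e-01,  1.18975889e-02, -1.43111280e-05,
       -1.22411414e+00, -2.88081140e-01]), 'qd': array([ 6.01605658e-04, -1.51878845e-03,  5.00706645e-04, -1.11889619e-04,
        2.44098110e-06, -1.91068221e-07]), 'joint_efforts': array([-1.61067383e-04, -5.82352352e+01,  2.93298376e+01,  7.00231791e+00,
        1.24648007e-02, -2.44775686e-05]), 'eef_pos': array([0.24646302, 0.6283619 , 0.22657124]), 'ee_rot': array([ 3.14158964e+00,  1.31445442e-05, -3.73753354e-01]), 'force': array([ 0.25705717, -0.37149632, -0.65506005]), 'moment': array([-0.00501198,  0.05538091,  0.02352677]), 'gripper_force': 0.0, 'width': 0.08762530945472286} 0.0188
```

Run:
```python
from h import *
a=cv2.imread("pics/top0.png")[160:330,210:400];b=cv2.imread("pics/side0.png")[200:330,290:420]
a=cv2.resize(a,(400,358),interpolation=2);b=cv2.resize(b,(390,390),interpolation=2)
o=np.zeros((400,800,3),np.uint8);o[:358,:400]=a;o[:390,405:795]=b;cv2.imwrite("pics/z0.png",o)
for c in("top","side"):
    im,d=arm.grab_frame(c)
    r=arm.trace("bar_valve_grip",c)[0];P=pts(c,d,r["mask"]);print(len(P),P.min(0),P.max(0))
    if c=="top":
        r=arm.trace("panel",c)[0];P=pts(c,d,cv2.erode(r["mask"].astype(np.uint8),np.ones((3,3)))>0)
        best=None;rng=np.random.default_rng(0)
        for i in range(500):
            q=P[rng.choice(len(P),3,False)];n=np.cross(q[1]-q[0],q[2]-q[0]);n/=np.linalg.norm(n)+1e-12;k=np.abs((P-q[0])@n)<.002
            if best is None or k.sum()>best.sum():best=k
        Q=P[best];m=Q.mean(0);n=np.linalg.svd(Q-m,full_matrices=False)[2][2];n*=np.sign(n[2])
        print("plane",m,n,best.sum(),len(P)); np.savez("pl.npz",m=m,n=n)
```

```text
144 [ 0.44597132 -0.02549196  0.1027446 ] [0.46847854 0.01164598 0.13029916]
plane [ 0.45858258 -0.00684694  0.12196597] [ 0.84744614 -0.21570168  0.48508538] 60 90
112 [ 0.44624364 -0.02476875  0.10201109] [0.4689257  0.01686026 0.12989253]
```

View pics/z0.png

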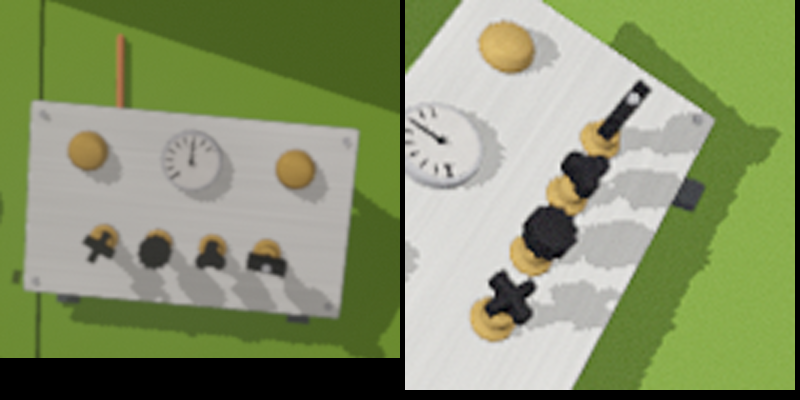

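Run:
```python
from h import *
yw=-.115;pn=Rn.from_euler('zy',[yw,-.38]).as_matrix();print(pn[:,2])
for c in("top","side"):
    im,d=arm.grab_frame(c)
    V=pts(c,d,np.ones((480,640),bool))
    # plate plane: points near centre, local frame
    k=(np.abs(V[:,0]-.5)<.15)&(np.abs(V[:,1]-.08)<.17)&(V[:,2]>.04)
    h=V[k]@pn[:,2];hist,e=np.histogram(h,np.arange(h.min(),h.max(),.001));h0=e[hist.argmax()]+.0005;print(c,"plate h",h0,hist.max())
    L=V@pn;near=np.linalg.norm(V-[.456,-.007,.124],axis=1)<.04
    T=L[near&(L[:,2]-h0>.049)];print(len(T),"top mean",T.mean(0),"as world",pn@T.mean(0),np.percentile(T,[5,95],axis=0),(T[:,2]-h0).mean())
    w=np.linalg.svd((T-T.mean(0))[:,:2],full_matrices=False)[2][0];print("bar dir panel",w,"deg from y",np.degrees(np.arctan2(-w[0]*np.sign(w[1]),abs(w[1]))))
    for n in("round_valve","cross_valve","lobe_valve"):
        r=arm.trace(n,c)[0];Q=pts(c,d,r["mask"])@pn;q=Q[Q[:,2]>h0+.036];print(n,((q.min(0)+q.max(0))/2).round(4),np.median(q,0).round(4))
    for n in ("stem_tip","bar_valve_top"):
        for r in arm.recognise(n,c)[:1]:print(n,r)
```

```text
[-3.70920469e-01  3.46944695e-18  9.28664636e-01]
top plate h -0.11256883760353595 876
130 top mean [ 0.46550214  0.04754412 -0.05375968] as world [ 0.4544469  -0.00618475  0.12362264] [[ 0.45962631  0.02995283 -0.06047057]
 [ 0.47083961  0.06557471 -0.0494689 ]] 0.05880915471357676
bar dir panel [-0.07688711 -0.9970398 ] deg from y -4.409658954105622
round_valve [ 0.4635  0.1585 -0.0712] [ 0.4634  0.1587 -0.0711]
cross_valve [ 0.4626  0.2147 -0.0734] [ 0.4611  0.2136 -0.0744]
lobe_valve [ 0.4659  0.1025 -0.0706] [ 0.4626  0.1033 -0.0696]
bar_valve_top {'extent': [327.1, 278.1, 19.5, 11.5], 'score': 0.66}
side plate h -0.11500146377177603 1135
114 top mean [ 0.46506193  0.05322092 -0.05318245] as world [ 0.45443161 -0.00049494  0.12423811] [[ 0.45922255  0.03223942 -0.06233953]
 [ 0.47085826  0.06873852 -0.04878536]] 0.06181901271374091
bar dir panel [0.10640429 0.99432295] deg from y -6.108079839746769
round_valve [ 0.4636  0.1604 -0.0729] [ 0.4634  0.1628 -0.0704]
cross_valve [ 0.4623  0.2176 -0.075 ] [ 0.4618  0.2174 -0.0739]
lobe_valve [ 0.4668  0.1053 -0.0719] [ 0.464   0.1086 -0.069 ]
bar_valve_top {'extent': [355.3, 226.5, 16.7, 21.1], 'score': 0.63}
```

Run:
```python
from h import *
for c in("top","side"):
    im,d=arm.grab_frame(c)
    V=pts(c,d,np.ones((480,640),bool))
    k=V[(np.abs(V[:,0]-.5)<.15)&(np.abs(V[:,1]-.08)<.17)&(V[:,2]>.04)]
    best=(0,)
    for yw in np.arange(-.2,0,.01):
        n=Rn.from_euler('ZY',[yw,-.38]).as_matrix()[:,2];hist,e=np.histogram(k@n,np.arange(-.3,0.2,.0015));best=max(best,(hist.max(),yw,e[hist.argmax()]))
    _,yw,h0=best;n=Rn.from_euler('ZY',[yw,-.38]).as_matrix()[:,2];h=k@n;s=h[np.abs(h-h0-.00075)<.002];h0=np.median(s)
    pn=Rn.from_euler('ZY',[yw,-.38]).as_matrix();print(c,best,h0)
    L=V@pn;near=np.linalg.norm(V-[.456,-.005,.124],axis=1)<.04
    T=L[near&(L[:,2]-h0>.050)];lo,hi=np.percentile(T,[3,97],axis=0);m=(lo+hi)/2
    print(len(T),"top",T.mean(0),m,hi-lo,np.median(T[:,2])-h0)
    w=np.linalg.svd((T-T.mean(0))[:,:2],full_matrices=False)[2][0];print("deg cw from y",np.degrees(np.arctan2(w[0]*np.sign(w[1]),abs(w[1]))))
    m[2]=h0+.048;print("axis pt 48 world",pn@m)
    for nm in("round_valve","cross_valve","lobe_valve"):
        r=arm.trace(nm,c)[0];Q=pts(c,d,r["mask"])@pn;q=Q[Q[:,2]>h0+.036];print(nm,((q.min(0)+q.max(0))/2).round(4))
```

```text
top (np.int64(3498), np.float64(-0.11999999999999994), np.float64(-0.10799999999999982)) -0.10725089396961199
116 top [ 0.46510061  0.04858858 -0.05179784] [ 0.46480268  0.04883445 -0.05185857] [0.01243194 0.03699612 0.00809223] 0.055318913851178333
deg cw from y 4.978519844305436
axis pt 48 world [ 0.45620709 -0.00582097  0.11738062]
round_valve [ 0.4634  0.1599 -0.065 ]
cross_valve [ 0.4645  0.2166 -0.0665]
lobe_valve [ 0.4669  0.1049 -0.0659]
side (np.int64(4753), np.float64(-0.09999999999999992), np.float64(-0.10799999999999982)) -0.10726631318628699
101 top [ 0.4658188   0.04302    -0.05146567] [ 0.46588247  0.04126874 -0.0518867 ] [0.01307316 0.03896839 0.00881006] 0.05609662822044165
deg cw from y 7.377898212021065
axis pt 48 world [ 0.4564804  -0.00432487  0.11776681]
round_valve [ 0.4668  0.1522 -0.0668]
cross_valve [ 0.467   0.2079 -0.0673]
lobe_valve [ 0.4682  0.0962 -0.0667]
```

```bash
python3 -m crank '[[[2,2.4,0,-2],[5,6,0,-4],[8,9.6,0.2,-6],[11,13.2,0.4,-9],[14,16.8,0.5,-12],[16,19.2,0.6,-15],[17.06,20.5,0.66,-17.5],[17.06,20.5,0.66,-19.5],[17.06,20.5,0.66,-19.5],[17.06,20.5,0.66,-19.5],[17.06,20.5,0.66,-19.5],[17.06,20.5,0.66,-19.5]]]' 0.6 15; python3 -c "
from h import *
s=arm.get_state();print(s['q'],s['eef_pos'],s['ee_rot'],s['t'])"
```

```text
t: 3.65
eef_pos: [0.4566, -0.0077, 0.21]
ee_rot: [-3.141, 0.0, 1.323]
force: [-0.7, -0.2, 0.8]
width: 0.0351
gripper_force: 0.0
[ 4.16746602e-01  4.12526191e-03 -4.71852629e-01  2.42878780e-04
 -1.09514336e+00  2.47716853e+00] [ 0.45664777 -0.00769483  0.20997015] [-3.14146995e+00  3.70317297e-04  1.32323009e+00] 3.65
```

```bash
python3 -m crank '[[[0.1,0,1,0],[0.1,0,2,0],[0.1,0,3,0],[0.1,0,3.7,0],[0.1,0,4.2,0],[0.1,0,4.4,0],[0.1,0,4.4,0],[0.1,0,4.4,0]]]'; python3 -m crank '[[[0,0,0,0],[0,0,0,0],[0,0,0,0],[0,0,0,0],[0,0,0,0]]]' 1 12
python3 - <<'E'
from h import *
for c in("top","side"):
    im,d=arm.grab_frame(c);cv2.imwrite(f"pics/{c}1.png",im[:,:,::-1])
a=cv2.imread("pics/top1.png")[160:330,210:400];b=cv2.imread("pics/side1.png")[150:330,260:460]
a=cv2.resize(a,(400,358),interpolation=2);b=cv2.resize(b,(400,360),interpolation=2)
o=np.zeros((400,800,3),np.uint8);o[:358,:400]=a;o[:360,400:]=b;cv2.imwrite("pics/z1.png",o)
E
```

```text
t: 4.65
eef_pos: [0.4574, -0.0019, 0.1007]
ee_rot: [3.141, -0.001, 1.328]
force: [0.2, -0.7, 0.2]
width: 0.0353
gripper_force: 0.0
t: 5.28
eef_pos: [0.4586, -0.0021, 0.1007]
ee_rot: [3.139, -0.001, 1.329]
force: [4.6, -3.2, -1.7]
width: 0.0202
gripper_force: 11.3
```

View pics/z1.png

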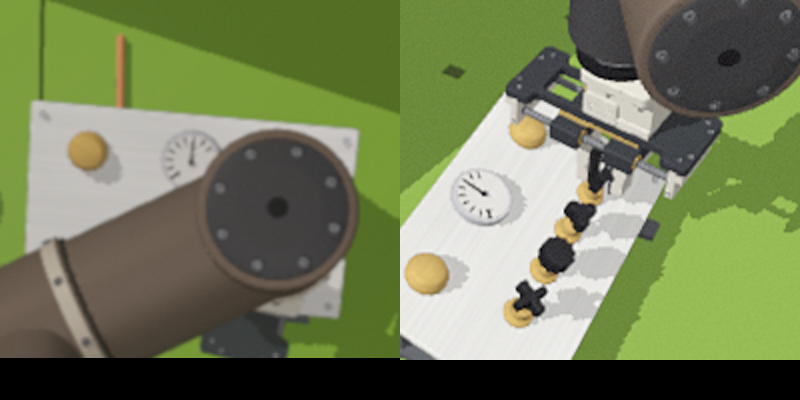

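```bash
python3 -m crank '[[[-0.12,0,0,0.5],[-0.12,0,0,1],[-0.12,0,0,2],[-0.12,0,0,3],[-0.12,0,0,4],[-0.12,0,0,5],[-0.12,0,0,6],[-0.12,0,0,7],[-0.12,0,0,8],[-0.12,0,0,8]]]'
python3 - <<'E'
from h import *
s=arm.get_state();print(s['q'][5],s['moment'],s['force'])
im,d=arm.grab_frame("side");cv2.imwrite("pics/s2.png",cv2.resize(im[170:290,300:460,::-1],(800,600),interpolation=2))
E
```

```text
t: 6.62
eef_pos: [0.4591, -0.0045, 0.1016]
ee_rot: [3.139, -0.005, 0.63]
force: [5.1, -1.5, 3.9]
width: 0.0172
gripper_force: 11.9
1.7765204415399223 [-0.8966468  -1.96083107  0.07102726] [ 5.14716863 -1.54574735  3.90790178]
```

View pics/s2.png

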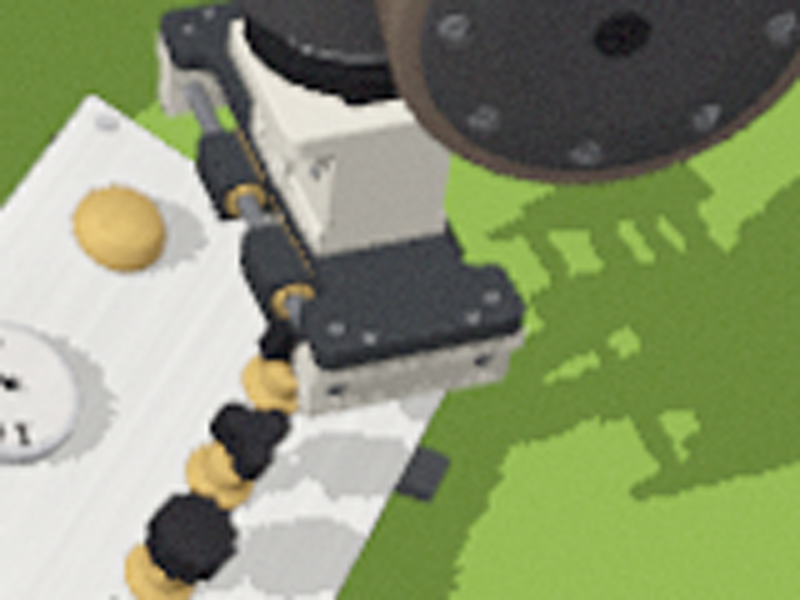

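```bash
python3 -m crank '[[[-0.08,0.05,0,1],[-0.08,0.05,0,2],[-0.08,0.05,0,3],[-0.08,0.05,0,4],[-0.08,0.05,0,5],[-0.08,0.05,0,6],[-0.08,0.05,0,7],[-0.08,0.05,0,8],[-0.08,0.05,0,9],[-0.08,0.05,0,10],[-0.08,0.05,0,10]]]'
python3 - <<'E'
from h import *
s=arm.get_state();print(s['q'],s['moment'],s['force'])
E
```

```text
t: 8.05
eef_pos: [0.4581, -0.0061, 0.1016]
ee_rot: [-3.139, -0.005, -0.242]
force: [3.7, 2.3, 5.7]
width: 0.0129
gripper_force: 12.2
[ 4.19310845e-01  1.24509089e-01 -6.26241901e-01  8.26064644e-04
 -8.14429220e-01  9.08495361e-01] [ 1.13788728 -1.31155793  0.13467707] [3.68349619 2.27572276 5.66795835]
```

```bash
for i in 1; do python3 -m crank '[[[0,0,0,1],[0,0,0,2],[0,0,0,3],[0,0,0,4],[0,0,0,5],[0,0,0,5]]]'; done
python3 - <<'E'
from h import *
s=arm.get_state();print(s['q'][5],s['moment'],s['force'])
im,d=arm.grab_frame("side");cv2.imwrite("pics/s3.png",cv2.resize(im[170:290,300:460,::-1],(800,600),interpolation=2))
E
```

```text
t: 8.8
eef_pos: [0.4577, -0.0062, 0.1015]
ee_rot: [-3.137, -0.003, -0.679]
force: [1.7, 1.6, 5.6]
width: 0.016
gripper_force: 13.0
0.4722818204556482 [ 1.1885321  -0.89292583  0.1273786 ] [1.73527583 1.64489817 5.60860017]
```

View pics/s3.png

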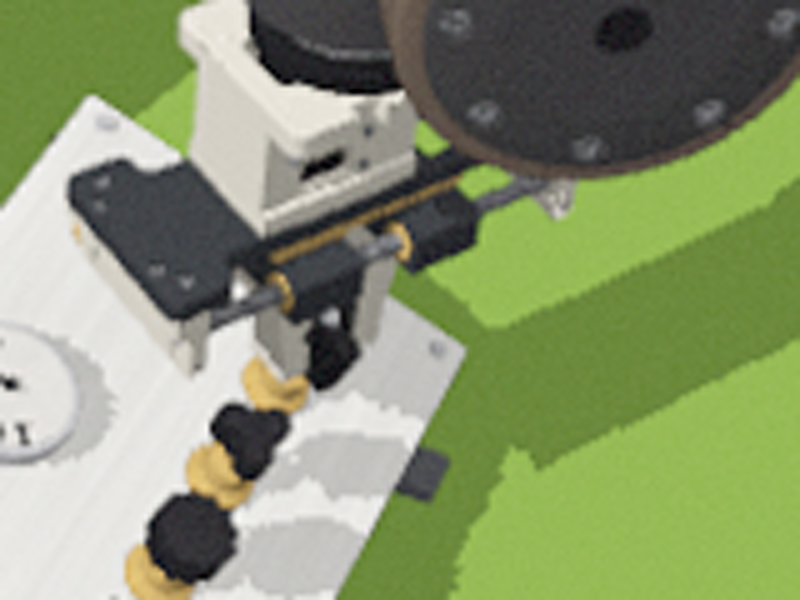

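```bash
python3 -m crank '[[[0,0,0,1],[0,0,0,2],[0,0,0,3],[0,0,0,4],[0,0,0,4]]]';python3 -c "
from h import *
s=arm.get_state();print(s['q'][5],s['moment'])"; python3 -m crank '[[[0,0,0,1],[0,0,0,2],[0,0,0,3],[0,0,0,3]]]'; python3 -c "
from h import *
s=arm.get_state();print(s['q'][5],s['moment'])"
```

```text
t: 9.48
eef_pos: [0.4576, -0.0062, 0.1012]
ee_rot: [-3.137, -0.001, -1.026]
force: [4.2, 2.6, 4.4]
width: 0.0181
gripper_force: 12.0
0.12472110540623957 [ 1.32260116 -1.83965437  0.14866989]
t: 9.98
eef_pos: [0.4576, -0.0063, 0.101]
ee_rot: [-3.137, 0.0, -1.288]
force: [5.7, 2.5, 2.2]
width: 0.0192
gripper_force: 12.2
-0.13665805642583687 [ 1.24548806 -2.18339201  0.07026123]
```

```bash
for i in 1; do python3 -m crank '[[[0,0,0,1],[0,0,0,2],[0,0,0,2]]]';python3 -c "
from h import *
s=arm.get_state();print(s['q'][5],s['moment'])"; python3 -m crank '[[[0,0,0,1],[0,0,0,2],[0,0,0,2]]]'
python3 - <<'E'
from h import *
s=arm.get_state();print(s['q'][5],s['moment'],s['force'])
im,d=arm.grab_frame("side");cv2.imwrite("pics/s4.png",cv2.resize(im[170:290,300:460,::-1],(800,600),interpolation=2))
E
done
```

```text
t: 10.35
eef_pos: [0.4576, -0.0058, 0.1009]
ee_rot: [-3.137, 0.001, -1.462]
force: [4.2, 4.8, 1.7]
width: 0.0214
gripper_force: 13.6
-0.31083701807412406 [ 2.38158893 -1.92076758  0.36933747]
t: 10.72
eef_pos: [0.4576, -0.0058, 0.1009]
ee_rot: [-3.137, 0.002, -1.636]
force: [4.8, 5.5, 1.2]
width: 0.0241
gripper_force: 17.0
-0.4850720568423063 [ 2.52355147 -1.85110248  0.60442409] [4.75827231 5.53685661 1.19734587]
```

View pics/s4.png

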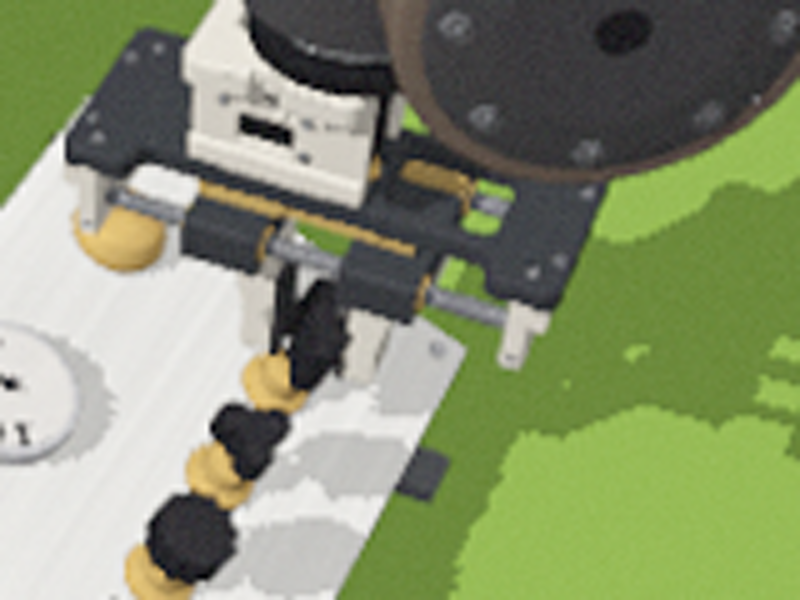

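```bash
python3 -m crank '[[[0,0,0,0],[0,0,0,0],[0,0,0,0],[0,0,0,0]]]' 0.6; python3 -m crank '[[[0,0,-1,0],[0,0,-2.5,0],[0,0,-5,0],[-2,0,-6,0],[-4,0,-6,0],[-6,0,-6,0],[-8,0,-6,0],[-10,0,-6,0],[-10,0,-6,0]]]'
python3 - <<'E'
from h import *
o=np.zeros((400,800,3),np.uint8)
for i,c in enumerate(("top","side")):
    im,d=arm.grab_frame(c)
    cr=im[250:310,300:360] if c=="top" else im[205:265,330:390]
    o[:,400*i:400*i+400]=cv2.resize(cr[:,:,::-1],(400,400),interpolation=2)
    pn=Rn.from_euler('ZY',[-.11,-.38]).as_matrix();V=pts(c,d,np.ones((480,640),bool));L=V@pn
    T=L[(np.linalg.norm(V-[.456,-.005,.124],axis=1)<.04)&(L[:,2]+.10725>.050)]
    w=np.linalg.svd((T-T.mean(0))[:,:2],full_matrices=False)[2][0];print(len(T),"deg cw from y",np.degrees(np.arctan2(w[0]*np.sign(w[1]),abs(w[1]))))
cv2.imwrite("pics/z5.png",o)
E
```

```text
t: 11.28
eef_pos: [0.4547, -0.0075, 0.0998]
ee_rot: [3.14, -0.001, -1.639]
force: [0.9, 0.9, -0.0]
width: 0.0349
gripper_force: 0.3
t: 12.4
eef_pos: [0.472, 0.2444, 0.2489]
ee_rot: [3.14, -0.002, -1.636]
force: [0.3, -0.0, -0.6]
width: 0.0349
gripper_force: 0.0
112 deg cw from y -25.180218583230385
63 deg cw from y -23.160405765449315
```

View pics/z5.png

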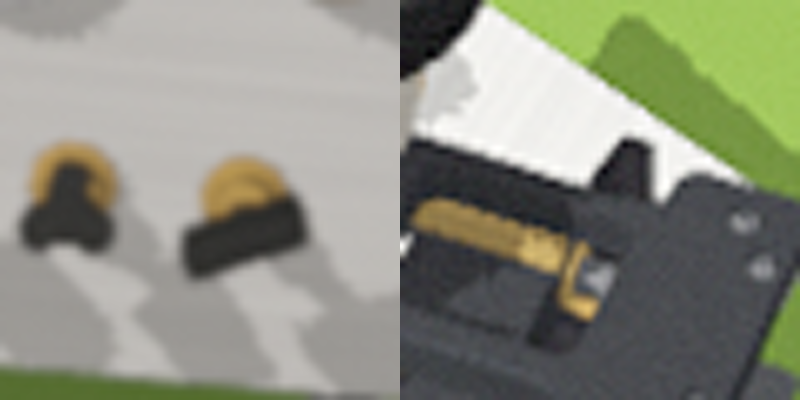

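```bash
python3 -m crank '[[[0,0,-1,0],[-3,0,-2,0],[-5,0,-2,0],[-7,0,-2,0],[-7,0,-2,0],[-7,0,-2,0]]]'
python3 - <<'E'
from h import *
im,d=arm.grab_frame("side");cv2.imwrite("pics/z6.png",cv2.resize(im[200:320,300:400,::-1],(500,600),interpolation=2))
pn=Rn.from_euler('ZY',[-.11,-.38]).as_matrix();V=pts("side",d,np.ones((480,640),bool));L=V@pn
T=L[(np.linalg.norm(V-[.456,-.005,.124],axis=1)<.04)&(L[:,2]+.10725>.050)]
w=np.linalg.svd((T-T.mean(0))[:,:2],full_matrices=False)[2][0];print(len(T),"deg cw from y",np.degrees(np.arctan2(w[0]*np.sign(w[1]),abs(w[1]))))
E
```

```text
t: 13.25
eef_pos: [0.4844, 0.4156, 0.2997]
ee_rot: [3.141, -0.001, -1.64]
force: [-0.1, -0.3, 0.8]
width: 0.0351
gripper_force: 0.0<stdin>:5: RuntimeWarning: Mean of empty slice.
  ret = um.true_divide(
Traceback (most recent call last):
IndexError: index 0 is out of bounds for axis 0 with size 0
```

View pics/z6.png

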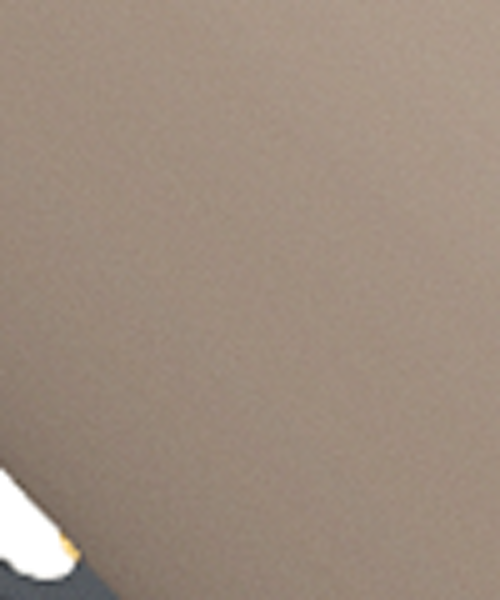

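```bash
python3 -m crank '[[[2,0,0,0],[4.5,0,0,0],[7,0,0,0],[9.5,0,0,0],[12,0,0,0],[14.5,0,0,0],[17,0,0,0],[19.5,0,0,0],[22,0,0,0],[24,0,0,0],[25,0,0,0],[25,0,0,0]]]'
python3 - <<'E'
from h import *
o=np.zeros((500,800,3),np.uint8)
for i,c in enumerate(("top","side")):
    im,d=arm.grab_frame(c)
    cr=im[250:312,240:360] if c=="top" else im[205:315,300:400]
    r=cv2.resize(cr[:,:,::-1],(400,207) if i==0 else (400,440),interpolation=2);o[:r.shape[0],400*i:400*i+400]=r
    pn=Rn.from_euler('ZY',[-.11,-.38]).as_matrix();V=pts(c,d,np.ones((480,640),bool));L=V@pn
    T=L[(np.linalg.norm(V-[.456,-.005,.124],axis=1)<.04)&(L[:,2]+.10725>.050)]
    if len(T)>5:
        w=np.linalg.svd((T-T.mean(0))[:,:2],full_matrices=False)[2][0];print(len(T),"deg cw from y",np.degrees(np.arctan2(w[0]*np.sign(w[1]),abs(w[1]))))
cv2.imwrite("pics/z7.png",o)
E
```

```text
t: 14.8
eef_pos: [0.44, -0.209, 0.3004]
ee_rot: [-3.141, -0.0, -1.644]
force: [-0.6, -0.5, 0.2]
width: 0.0354
gripper_force: 0.0
115 deg cw from y -22.886288281378594
```

View pics/z7.png

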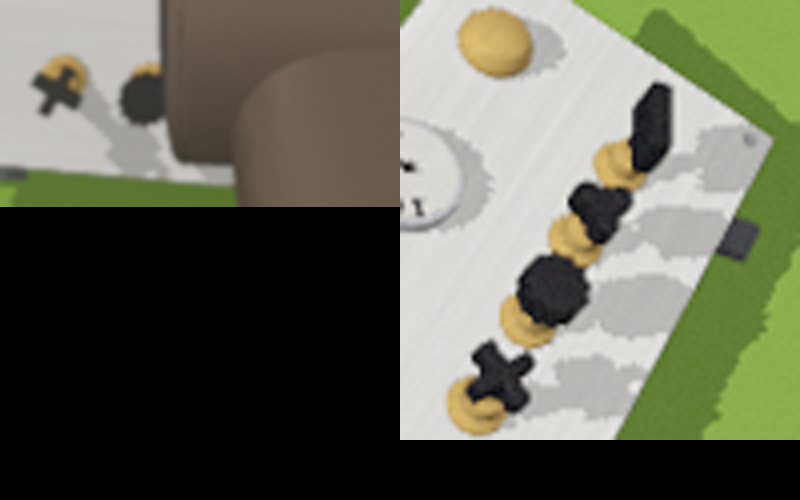

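```bash
python3 -c "
from station import arm
print(arm.job_done())"
```

```text
the job is handed in; nothing more can be done
None
```

I turned the bar valve about 150° clockwise in a single grip until it met a firm stop. The stem no longer shows above the handle, the neighbouring valves look unmoved, the gripper is clear of everything, and the job is handed in at about 15 s with no verdict returned.

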